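# Gate the jar into the opening jig and unscrew its lid

## Task

Open the square jar for a seal check. Take the wide aluminium plate out of the rack and lower it (do not drop it) into the two upright channels of the jig in front of the jar, right down to the base, and let go of it: standing against the jar's flat side it keeps the jar from turning. Then unscrew the tight lid anticlockwise, stop turning once its threads let go, lift it straight off and finish holding it level and centred about a finger's breadth above the jar's mouth; the jar stays standing in the jig, and the narrow plate and the things around are left where they are.

Things in the scene. Friction and masses are not known exactly. Their poses are not given: they have to be found in the camera images.
- jig: Opening jig, fixed, place varies: plywood base 150x170 mm, 12 thick (x -89 to +61), on it a round spigot, 65 across, 4 high, that fits loosely (1.5 mm) in the jar's hollow underside and lets it turn; two upright aluminium channels in front of the jar (-x side), 72 high above the board, facing each other across y. Origin: underside of the base, on the spigot's axis; x points from slot to jar.
- slot (a point): Foot of the slot between the channels: mid slot, on top of the base (12 mm above the board), 54 mm in front of the jig's origin; axes as the jig's. The slot is 10 mm wide (x), 130 long (y), 60 deep; its mouth is flared along x by about 2 mm a side. The lips cover the outer 9 mm of the plate's ends.
- board: Grey-topped plywood work board, 400x560 mm, fixed, on which everything here stands; its top is 30 mm above the bench (z = 0.030). Origin: middle of the underside. Beside it, fixed: a black steel stand with film rolls, whose front post, 45 mm square and over a metre high, stands at x=0.48, y=0.23 m in the robot's frame; draw the arm in before swinging past it.
- gate: The wide plate to use: aluminium slab 8 mm thick (x), 128 wide (y), 74 high, lower corners rounded; on top in the middle a tab 50 wide, 26 high, 8 thick (100 high in all); 0.2 kg. Origin: middle of the lower edge; z up. Stands in one rack slot, lower edge 8 above the board. Grip the tab across its 50 mm width (or thickness). Both ways round fit. Home, its tab spans 86 to 112 above the board.
- gate_small: The narrow plate, for another jar size: like the wide one but 96 mm wide, too short for the channels. Stands in the rack's other slot and stays there.
- rack: Plywood rack, fixed, new place each time, 124 (x) x 150 (y) mm, 25 high, with two slots along y at x=-30 and x=+30 mm, each 10 mm wide, open at the ends, floor 8 mm above the board. Origin: middle of the underside.
- jar: Square white plastic jar standing loose on the jig's base (12 mm above the board), sides parallel to the jig's; it would turn on the spigot with its lid, but with the plate in, its flat front can turn only about 7 degrees. Body 96x96 mm, rounded corners, top 70 above its origin; round neck 41 across with outside threads, rim at 87. Origin: middle of the underside; z up.
- mouth (a point): Centre of the jar's mouth at the top of the rubber sealing ring when the lid is off (91 mm above the jar's origin); axes as the jar's. The springy ring presses the closed lid up against three threads with about 25 N, so the lid takes about 0.3 N m to turn.
- lid: Round black screw lid, 56 mm across, 21 high, finely ribbed, 60 g, a small raised index bar on top. Origin: middle of its LOWER edge; x points to the index bar, z up. Screwed down, the lower edge is 74 mm above the jar's origin (4 above its shoulder) and lid x lies along jar x within 6 degrees. To clear the mouth it must rise 17 mm or more in all.
- lid_mark (a point): Index bar on the lid: 25 mm out along lid x, 21 above the lower edge. Anticlockwise from above loosens: the lid rises 4 mm as it turns and its threads let go at 65 degrees from jar x; it lifts off from 66 to 92 degrees, then meets a stop. Before that the threads hold it down firmly.
- pot: Bystander: round cream pot, 63 mm across, 34 high. Origin: middle of the underside.
- cutter: Bystander: box cutter lying flat, 156x20x14 mm. Origin: middle of the underside.
- marker: Bystander: felt marker lying, 137x17x19 mm. Origin: middle of the underside.
Things that resemble listed ones, but are neither listed nor needed, are in the scene too. What is shaped like the lid but orange is not meant.

How it is judged (in metres and radians):
On the way:
1. the wide plate is fully home in the jig's slot and let go, with the lid still screwed down (z of gate in the frame of slot below 0.004 m and horizontal distance between gate and slot below 0.006 m and angle between the z axis of gate and the z axis of slot, either way round below 0.06 rad and angle between the y axis of gate and the y axis of slot, either way round below 0.06 rad and contact force between the fingers and gate below 0.3 N and z of lid in the frame of jar below 0.077 m), for 0.2 s.
At the end, for the whole second after the job is handed in: Fingers hold the lid at rest, level (7 deg), 3 to 35 mm above the sealing ring, within 10 mm of the mouth's axis, touching neither jar nor plate, turned at most 120 deg; wide plate fully down (4 mm) in the slot; jar upright on the jig's base, not touched by the arm (contact force between the fingers and lid above 2 N and contact force between lid and jar below 0.2 N and contact force between lid and gate below 0.2 N and z of lid in the frame of mouth between 0.003 and 0.035 m and horizontal distance between lid and mouth below 0.01 m and angle between lid's own z axis and vertical below 0.12 rad and linear speed of lid below 0.02 m/s and x of lid_mark in the frame of jar above -0.013 m and z of gate in the frame of slot below 0.004 m and horizontal distance between gate and slot below 0.006 m and z of jar in the frame of jig below 0.015 m and angle between jar's own z axis and vertical below 0.05 rad and contact force between the arm and jar below 0.5 N); the arm keeps its last pose, push and grip.
It fails at once if the jar was lifted or tipped (z of jar in the frame of jig above 0.022 m or angle between jar's own z axis and vertical above 0.15 rad).
It fails at once if the wide plate was dropped into the slot (horizontal distance between gate and slot below 0.03 m and linear speed of gate above 0.45 m/s and contact force between the fingers and gate below 0.3 N).
It fails at once if the narrow plate or a bystander was moved (distance of any of gate_small, pot from where it was at the start of the episode above 0.02 m or distance of any of cutter, marker from where it was at the start of the episode above 0.03 m).
It also fails if it takes over 56 s, if anything falls off the work surface, if the arm or the gripper's body presses on something with over 40 N, if the wrist force passes 120 N, or if a joint passes its speed limit or range.

## Robot

A 6-joint arm with a two-finger parallel gripper is mounted at the origin on a cart in front of the work surface, level with it; the furniture and walls round the work are solid. World frame = base frame: x ahead of the robot, y to its left, z up, the work surface at z = 0. Lengths are in m, angles in degrees, forces in N, time in s.
With the tool pointing down it reaches from about 0.3 to 0.95 m from the base axis. Payload 3.1 kg.
Tool frame: the origin (TCP) lies between the finger pads; the fingertips stand 8 mm ahead of it and the grasp point (between the pads) lies 11 mm behind it; z points along the fingers, y is the line along which they close (so a half turn about z gives the same grasp; the last joint's range is limited). The gripper opens to 85 mm and grips with 20 to 120 N. Pads are 22 mm wide; open, the fingers measure 114 mm over their backs; the gripper's body (76 mm by 85 mm) begins 54 mm behind the grasp point. The pads swing forward as they close: fully open they stand 13 mm farther back than shut.
Start: joints at [59.433, 17.653, 93.61, -0, 68.738, -3.994], TCP at [0.28, 0.559, 0.239] pointing down, gripper open.
Joint ranges: [-175.34, 175.34], [-45.06, 112.39], [2.9, 150.54], [-68.45, 248.45], [3.09, 151.38], [-168.51, 168.51]. Speed limits (degrees/s): [159.86, 159.86, 180, 180, 180, 180].

## Interface

Orientations are given as [roll, pitch, yaw] about the fixed x, y, z axes, in that order (R = Rz(yaw) Ry(pitch) Rx(roll)).
In Python, from bench import robot gives the robot as it stands.
- The arm moves only by the tool apply_moves, never from a script. Its argument "deltas" is one flat list of numbers, 4 for each row, row after row: the shift along the tool's x, y, z in units of 20 mm (1.0 is 20 mm), then the turn about the tool's z in units of 4 degrees (1.0 is 4 degrees). A call has 1 to 12 rows; each row shifts and turns the commanded pose from where the row before left it, along the tool's axes as they then stand; what a row does not reach is not made up. A row lasts 1/8 s, in which the tool goes at most 62.5 mm and 10.7 degrees, less where a joint would pass 70% of its speed; a pose out of reach is approached as far as the arm can. A call with a number of a shift or a turn outside -1 to 1 is refused whole. A call with a gripper value outside its range is refused whole. "claw" is the opening, from 0 (shut) to 1 (fully open), set as the call begins (left out, the last holds). The fingers move at their own pace and stop on an object; the grip force is fixed at half the most. Time passes only in rows, so rows that do not move let the fingers close. It gives the time, the measured TCP pose, the force, the opening and the grip force at its end, in the units of the state.
- robot.observe(): the state, without advancing time (a new reading comes with each control period).
- robot.snapshot(name): name is "scene" or "top"; returns (picture, depth): 400x640x3 uint8, red, green, blue; 400x640 float32, m along the optical axis (not along the pixel's ray), 0 where there is no reading.
- robot.camera_info(name): a dict with "fx", "fy", "cx", "cy" (pixels), "T" (4x4, takes a point from camera to world coordinates). Camera axes: x right, y down, z forward; pixel columns grow to the right and rows downward; lengths in m; the calibration is good to about 2 mm. A picture is of the moment at which its call begins. camera_info takes no time and is no camera call.
- robot.close_job(): hands the job in; it is judged then, once.
Trained networks look in the newest picture that a camera, given by its name, has taken for a name from the list of things; names that differ only in an ending like _2 or _b are one class to them, and where a whole thing is asked for, a point or a joint stands for the part that bears it (a point fixed in the world has none). Each returns a list of dicts, best first, with "score" (0 to 1); they miss things now and then, are a little off and sometimes report something else, mostly with a low value. They report only what shows in the picture. A call takes as long as a camera call. They do not tell look-alikes from the thing itself.
- robot.recognise(camera, label): "extent" ([left, top, right, bottom] in pixels, round what is visible of it).
- robot.regions_of(camera, label): "mask" (400x640 bool, what is visible of it) and "extent" ([left, top, right, bottom] in pixels, round what is visible of it).
- robot.spot_point(camera, label): "uv" ([column, row] in pixels: a listed point, or the origin of a listed thing).
The state is a dict: "time": time; "joint_positions": joint angles; "qvel": joint speeds; "tau": joint torques, N m; "position": TCP position; "eef_rot": TCP orientation; "wrist_force": force on the tool from outside, world axes, zero at the start; "moment": the same for the moment, N m; "grip_width": finger opening in m; "grasp_force": force on a finger pad.
Only numpy, scipy, OpenCV 4.12 (cv2) and the standard library are available. Lean on these libraries where they do the work, as an engineer would, in place of code of your own. Each camera call takes 0.05 s, during which the arm holds its last target. There are 200 camera calls.

## Working session

There is one attempt and no reset: what is moved stays moved. The work goes in short steps, Python scripts to look and compute and a tool call to move; the robot and the scene stay as the last step left them, time stands still between calls to the robot, and variables do not carry over. Pictures are saved under pics/ and viewed, at most 10 in all, crops included, and the job is handed in when it is done.

Besides the shell and the picture viewer there is one more tool, called after "Emit:" as a command line: name --argument value ..., lists and objects as JSON in quotes. apply_moves: Moves the arm, as the interface text tells. Its arguments: {"type":"object","properties":{"deltas":{"type":"array","items":{"type":"number","minimum":-1,"maximum":1}},"claw":{"type":"number"}},"required":["deltas"]}

```bash
mkdir -p pics; cat > h.py <<'E'
import numpy as np, cv2
from bench import robot
def cloud(cam,d):
    c=robot.camera_info(cam); v,u=np.mgrid[0:400,0:640]
    P=np.stack([(u-c['cx'])/c['fx']*d,(v-c['cy'])/c['fy']*d,d],-1)
    W=P@c['T'][:3,:3].T+c['T'][:3,3]; W[d==0]=np.nan
    return W
def proj(cam,p):
    c=robot.camera_info(cam); q=np.linalg.inv(c['T'])@np.append(p,1)
    return c['fx']*q[0]/q[2]+c['cx'],c['fy']*q[1]/q[2]+c['cy']
E
python3 - <<'E'
from h import *
np.set_printoptions(precision=4,suppress=True)
s=robot.observe(); print(s['position'],s['eef_rot'],s['grip_width'],s['time'])
ims=[]
for cam in('top','scene'):
    p,d=robot.snapshot(cam); np.savez(cam+'0.npz',p=p,d=d); W=cloud(cam,d); ims.append(p)
    cv2.imwrite(f'pics/{cam}0.png',p[:,:,::-1])
    print(cam,robot.camera_info(cam)['T'][:3,3])
    for l in('gate','gate_small','rack','jar','lid','jig','lid_mark','pot','cutter','marker'):
        for r in robot.regions_of(cam,l)[:3]:
            m=r['mask']; w=W[m]; w=w[~np.isnan(w[:,0])]
            if len(w)<5: continue
            print(l,round(r['score'],2),np.array(r['extent']).round(),'med',np.median(w,0),'lo',np.percentile(w,3,0),'hi',np.percentile(w,97,0))
E
```

```text
[0.2792 0.5583 0.238 ] [-179.8692   -0.0074  153.43  ] 0.08569410103595813 0.0
top [ 0.2013 -0.0208  1.6988]
gate 0.61 [392. 226. 433. 240.] med [ 0.4635 -0.2991  0.1038] lo [ 0.4511 -0.358   0.0503] hi [ 0.4777 -0.2404  0.1411]
gate_small 0.47 [401. 206. 432. 222.] med [ 0.5218 -0.3108  0.1033] lo [ 0.5127 -0.3544  0.0478] hi [ 0.5338 -0.266   0.1412]
rack 0.7 [386. 202. 437. 251.] med [ 0.4946 -0.2997  0.0547] lo [ 0.4291 -0.3802  0.0375] hi [ 0.558  -0.2321  0.0628]
jar 0.96 [318. 182. 349. 218.] med [ 0.5423 -0.0385  0.1103] lo [ 0.5117 -0.0874  0.0434] hi [0.6066 0.0065 0.1196]
lid 0.61 [323. 188. 345. 206.] med [ 0.5608 -0.0418  0.1378] lo [ 0.5357 -0.0646  0.1276] hi [ 0.5862 -0.0192  0.1447]
lid 0.49 [213. 241. 230. 257.] med [0.3832 0.324  0.0215] lo [0.3599 0.3004 0.0067] hi [0.4072 0.3487 0.0291]
lid 0.23 [400. 208. 433. 221.] med [ 0.5221 -0.3084  0.1038] lo [ 0.5127 -0.3519  0.0535] hi [ 0.5344 -0.2648  0.1412]
jig 0.64 [307. 184. 362. 232.] med [ 0.5129 -0.0423  0.043 ] lo [ 0.4714 -0.125   0.0343] hi [0.6141 0.0398 0.0993]
lid_mark 0.79 [324. 188. 344. 206.] med [ 0.55
[... 1905 characters left out ...]
[203. 206. 220. 222.] med [0.379  0.3197 0.0198] lo [0.3561 0.2981 0.0053] hi [0.4048 0.3472 0.0236]
lid_mark 0.25 [316. 259. 360. 287.] med [ 0.3882 -0.1297  0.0454] lo [ 0.3834 -0.1824  0.0389] hi [ 0.3966 -0.0602  0.0501]
pot 0.88 [266. 221. 287. 253.] med [0.3931 0.0831 0.0627] lo [0.3694 0.0594 0.0337] hi [0.4255 0.1165 0.0671]
cutter 0.78 [417. 200. 446. 242.] med [ 0.6856 -0.2582  0.0401] lo [ 0.6432 -0.3153  0.0298] hi [ 0.7327 -0.1976  0.0446]
cutter 0.51 [338. 189. 356. 209.] med [ 0.5539 -0.0455  0.136 ] lo [ 0.5335 -0.0691  0.1188] hi [ 0.5843 -0.0193  0.1397]
marker 0.58 [315. 260. 363. 284.] med [ 0.3885 -0.1239  0.0445] lo [ 0.3831 -0.183   0.0284] hi [ 0.4076 -0.0579  0.0496]
```

View pics/top0.png

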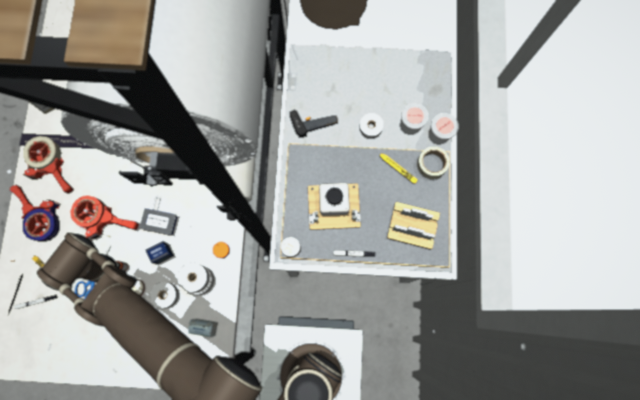

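View pics/scene0.png

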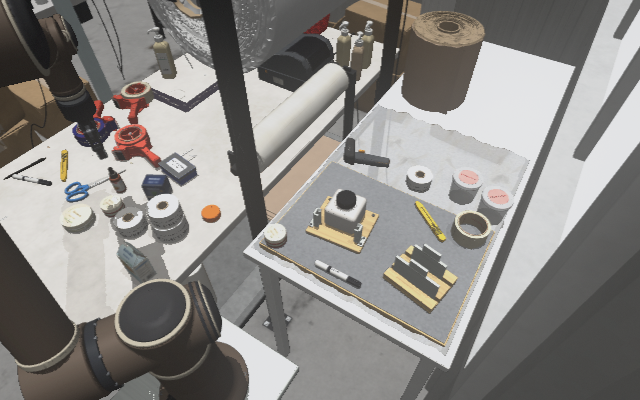

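Top view: jig with jar at about (334,205), rack with the wide plate in its front slot (412,232) and the narrow one behind it (416,214), pot (290,247), marker (354,253), cutter (398,168). The orange lid-like thing at (221,250) is the decoy. The scene view agrees: wide plate at (418,275), lid at (347,198). Next I fit the poses to the depth clouds.

```bash
cat > fit.py <<'E'
from h import *
from scipy.optimize import minimize
def box(p,lo,hi):
    lo,hi=np.array(lo),np.array(hi); q=abs(p-(lo+hi)/2)-(hi-lo)/2
    return np.linalg.norm(np.maximum(q,0),axis=1)+np.minimum(q.max(1),0)
def cyl(p,r,z0,z1):
    q=np.stack([np.hypot(p[:,0],p[:,1])-r,abs(p[:,2]-(z0+z1)/2)-(z1-z0)/2],1)
    return np.linalg.norm(np.maximum(q,0),axis=1)+np.minimum(q.max(1),0)
def jig(p): # mm, z above board
    d=[p[:,2],box(p,(-89,-85,0),(61,85,12)),box(p,(-48,-48,12),(48,48,82)),cyl(p,28,86,107)]
    return np.min(d,0), (p[:,0]<-40)&(p[:,2]>14)  # channels ignored
def rackm(p):
    r=box(p,(-62,-75,0),(62,75,25)); return np.minimum(p[:,2],r),(p[:,2]>28)|(abs(abs(p[:,0])-30)<7)
def gate(p,w=64):
    return np.minimum(box(p,(-4,-w,8),(4,w,82)),box(p,(-4,-25,82),(4,25,108))),(p[:,2]<34)
def local(W,x,z0=30): 
    q=W*1000-[x[0],x[1],z0]; c,s=np.cos(x[2]),np.sin(x[2])
    return np.stack([c*q[:,0]+s*q[:,1],-s*q[:,0]+c*q[:,1],q[:,2]],1)
def fit(W,model,x0,half,s=3.,dz=0):
    P=W.reshape(-1,3); P=P[~np.isnan(P[:,0])]
    L=local(P,x0); k=(abs(L[:,0])<half[0])&(abs(L[:,1])<half[1])&(L[:,2]>-6)&(L[:,2]<150); P=P[k]
    def f(x):
        d,ig=model(local(P,x,30+x[3])); r=np.where(ig,0,1-np.exp(-(d/s)**2)); return r.sum()/max((~ig).sum(),1)
    b=None
    for a in np.radians([-12,-6,0,6,12]):
        y0=np.array([x0[0],x0[1],x0[2]+a,0.]); S=np.vstack([y0]+[y0+e for e in np.diag([6,6,.08,1.5])])
        r=minimize(f,y0,method='Nelder-Mead',options=dict(initial_simplex=S,xatol=1e-3,fatol=1e-6,maxiter=600))
        if b is None or r.fun<b.fun:b=r
    return np.r_[b.x[:2],np.degrees(b.x[2]),b.x[3],b.fun,len(P)].round(2)
E
cat > f0.py <<'E'
from fit import *
np.set_printoptions(precision=2,suppress=True)
for cam in('top','scene'):
    W=cloud(cam,np.load(cam+'0.npz')['d'])
    print(cam,'jig',fit(W,jig,(560,-42,-.0),(120,110)))
    print(' rack',fit(W,rackm,(494,-306,-.15),(90,100)))
    g=fit(W,gate,(463,-300,-.2),(20,90)); print(' gate',g)
    # raw channel & lid points
    j=fit(W,jig,(560,-42,0),(120,110)); L=local(W.reshape(-1,3),(j[0],j[1],np.radians(j[2])),30)
    k=(L[:,0]<-42)&(L[:,0]>-75)&(abs(L[:,1])<90)&(L[:,2]>60)&(L[:,2]<80); A=L[k]
    print(' channel tops +y',len(A[A[:,1]>0]),A[A[:,1]>0][:,:2].min(0),A[A[:,1]>0][:,:2].max(0),'-y',A[A[:,1]<0][:,:2].min(0),A[A[:,1]<0][:,:2].max(0))
    print(' means',A[A[:,1]>0].mean(0),A[A[:,1]<0].mean(0))
t=np.load('top0.npz')['p'];s=np.load('scene0.npz')['p']
a=cv2.resize(t[175:260,300:440],None,fx=5,fy=5,interpolation=cv2.INTER_CUBIC)
cv2.imwrite('pics/crop_top.png',a[:,:,::-1])
E
python3 f0.py
```

```text
top jig [ 561.12  -41.38    6.17   -0.03    0.46 4399.  ]
 rack [ 494.69 -307.28  -10.84   -0.49    0.43 3114.  ]
 gate [ 465.92 -299.66  -11.25    2.68    0.14  667.  ]
 channel tops +y 52 [-67.99   0.95] [-42.1   69.73] -y [-67.25 -69.68] [-42.72  -2.07]
 means [-50.52  43.68  72.03] [-50.87 -42.52  71.09]
scene jig [ 561.01  -42.28    5.71   -0.73    0.22 4790.  ]
 rack [ 495.02 -309.27  -11.26   -0.81    0.2  4662.  ]
 gate [ 465.73 -301.49  -11.22   -0.43    0.1  1447.  ]
 channel tops +y 131 [-69.37   0.06] [-42.08  69.35] -y [-67.99 -72.32] [-42.01  -0.77]
 means [-49.78  37.28  69.83] [-50.06 -38.59  69.76]
```

View pics/crop_top.png

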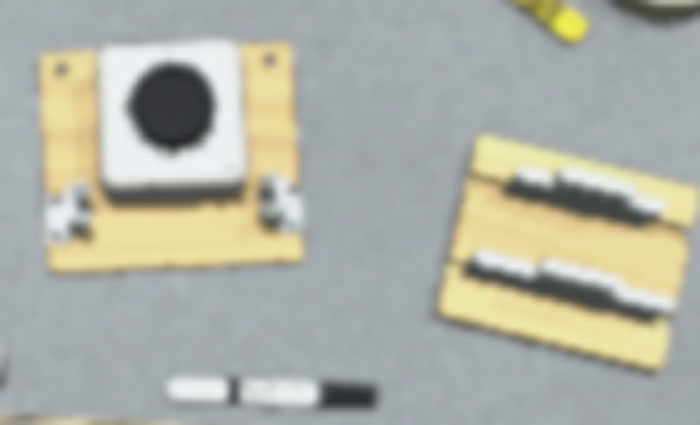

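Emit:
apply_moves --deltas '[0, 0, -0.5, 0]' --claw 1

```text
time: 1.23
position: [0.2792, 0.5583, 0.2485]
eef_rot: [-179.9, -0.0, 153.4]
wrist_force: [-0.1, -0.1, 0.1]
grip_width: 0.0852
grasp_force: 0.0
```

The crop shows the jig (base corners about (40,55) and (300,262)), jar and lid at (172,107), and the rack with the wide plate in the lower slot, (470,262)–(670,305). The camera is rotated by a few degrees, which fits the computed yaws. I use jig (561,-42) mm at 5.9° and gate (466,-300.5) mm at -11.2°.

```bash
cat > plan.py <<'E'
from h import *
import sys
# waypoints: x y z yaw n  -> rows in tool units, simulated with rounding
def plan(wps,start=None,q=.05):
    s=robot.observe(); p=np.array(s['position']); yaw=s['eef_rot'][2]
    if start is not None: p,yaw=np.array(start[:3]),start[3]
    out=[]
    for w in wps:
        n=w[4]
        for i in range(n):
            f=1/(n-i); d=(np.array(w[:3])-p)*f; dy=(w[3]-yaw)*f
            c,s_=np.cos(np.radians(yaw)),np.sin(np.radians(yaw))
            t=np.array([c*d[0]+s_*d[1],s_*d[0]-c*d[1],-d[2]])/.02
            r=np.round(np.r_[t,-dy/4]/q)*q; out.append(r)
            p=p+.02*np.array([c*r[0]+s_*r[1],s_*r[0]-c*r[1],-r[2]]); yaw-=4*r[3]
    out=np.array(out); print('max',abs(out).max(),'end',p.round(4),round(yaw,2))
    for k in range(0,len(out),12): print(', '.join('%g'%(v+0) for v in out[k:k+12].ravel().round(2)))
E
python3 -c "
from plan import *
plan([(.325,.03,.25,45,28),(.466,-.3005,.20,-11.2,20)])"
```

```text
max 1.0 end [ 0.4658 -0.3007  0.1995] -11.17
-0.5, -0.8, 0, 0.95, -0.55, -0.75, 0, 0.95, -0.6, -0.75, 0, 0.95, -0.65, -0.7, 0, 0.95, -0.7, -0.65, 0, 0.95, -0.75, -0.6, 0, 0.95, -0.75, -0.55, 0, 0.95, -0.8, -0.5, 0, 0.95, -0.85, -0.45, 0, 1, -0.85, -0.4, 0, 0.95, -0.9, -0.35, 0, 1, -0.9, -0.25, 0, 0.95
-0.9, -0.2, 0, 1, -0.95, -0.15, 0, 0.95, -0.95, -0.1, 0, 1, -0.95, 0, 0, 0.95, -0.95, 0.05, 0, 1, -0.95, 0.1, 0, 0.95, -0.95, 0.2, 0, 1, -0.9, 0.25, 0, 0.95, -0.9, 0.3, 0, 1, -0.85, 0.35, 0, 0.95, -0.85, 0.45, 0, 1, -0.8, 0.5, 0, 0.95
-0.8, 0.55, 0, 1, -0.75, 0.55, 0, 0.95, -0.7, 0.65, -0.05, 1, -0.65, 0.65, 0, 0.95, -0.35, 0.85, 0.1, 0.7, -0.3, 0.85, 0.15, 0.7, -0.25, 0.85, 0.1, 0.7, -0.2, 0.85, 0.15, 0.7, -0.15, 0.9, 0.1, 0.7, -0.1, 0.9, 0.15, 0.7, -0.1, 0.9, 0.1, 0.7, -0.05, 0.9, 0.15, 0.7
0, 0.9, 0.1, 0.7, 0.05, 0.9, 0.15, 0.7, 0.1, 0.9, 0.1, 0.7, 0.15, 0.9, 0.15, 0.7, 0.2, 0.85, 0.1, 0.7, 0.2, 0.85, 0.15, 0.7, 0.25, 0.85, 0.1, 0.7, 0.3, 0.85, 0.15, 0.7, 0.35, 0.85, 0.1, 0.7, 0.4, 0.8, 0.15, 0.7, 0.45, 0.8, 0.1, 0.75, 0.45, 0.75, 0.15, 0.7
```

Emit:
apply_moves --deltas '[-0.5, -0.8, 0, 0.95, -0.55, -0.75, 0, 0.95, -0.6, -0.75, 0, 0.95, -0.65, -0.7, 0, 0.95, -0.7, -0.65, 0, 0.95, -0.75, -0.6, 0, 0.95, -0.75, -0.55, 0, 0.95, -0.8, -0.5, 0, 0.95, -0.85, -0.45, 0, 1, -0.85, -0.4, 0, 0.95, -0.9, -0.35, 0, 1, -0.9, -0.25, 0, 0.95]'

```text
time: 2.72
position: [0.2996, 0.3318, 0.2501]
eef_rot: [179.9, -0.0, 107.3]
wrist_force: [0.4, 0.0, 1.2]
grip_width: 0.0853
grasp_force: 0.0
```

Emit:
apply_moves --deltas '[-0.9, -0.2, 0, 1, -0.95, -0.15, 0, 0.95, -0.95, -0.1, 0, 1, -0.95, 0, 0, 0.95, -0.95, 0.05, 0, 1, -0.95, 0.1, 0, 0.95, -0.95, 0.2, 0, 1, -0.9, 0.25, 0, 0.95, -0.9, 0.3, 0, 1, -0.85, 0.35, 0, 0.95, -0.85, 0.45, 0, 1, -0.8, 0.5, 0, 0.95]'

```text
time: 4.22
position: [0.3192, 0.1046, 0.2493]
eef_rot: [180.0, -0.0, 60.4]
wrist_force: [-0.2, 0.3, 0.2]
grip_width: 0.0854
grasp_force: 0.0
```

Emit:
apply_moves --deltas '[-0.8, 0.55, 0, 1, -0.75, 0.55, 0, 0.95, -0.7, 0.65, -0.05, 1, -0.65, 0.65, 0, 0.95, -0.35, 0.85, 0.1, 0.7, -0.3, 0.85, 0.15, 0.7, -0.25, 0.85, 0.1, 0.7, -0.2, 0.85, 0.15, 0.7, -0.15, 0.9, 0.1, 0.7, -0.1, 0.9, 0.15, 0.7, -0.1, 0.9, 0.1, 0.7, -0.05, 0.9, 0.15, 0.7]'

```text
time: 5.72
position: [0.3822, -0.1032, 0.2302]
eef_rot: [180.0, -0.0, 22.4]
wrist_force: [0.5, 0.5, 0.0]
grip_width: 0.0855
grasp_force: 0.0
```

Emit:
apply_moves --deltas '[0, 0.9, 0.1, 0.7, 0.05, 0.9, 0.15, 0.7, 0.1, 0.9, 0.1, 0.7, 0.15, 0.9, 0.15, 0.7, 0.2, 0.85, 0.1, 0.7, 0.2, 0.85, 0.15, 0.7, 0.25, 0.85, 0.1, 0.7, 0.3, 0.85, 0.15, 0.7, 0.35, 0.85, 0.1, 0.7, 0.4, 0.8, 0.15, 0.7, 0.45, 0.8, 0.1, 0.75, 0.45, 0.75, 0.15, 0.7]'

```text
time: 7.22
position: [0.4668, -0.3012, 0.2002]
eef_rot: [180.0, -0.0, -11.4]
wrist_force: [0.1, 0.5, -0.1]
grip_width: 0.0853
grasp_force: 0.0
```

```bash
python3 -c "
from plan import *
s=robot.observe();print(s['time'],s['position'],s['eef_rot'],s['wrist_force'])
plan([(.466,-.3005,.123,-11.2,6)])"
```

```text
7.225 [ 0.4667986  -0.30117422  0.20016926] [ 1.79994745e+02 -1.62995765e-02 -1.13632020e+01] [ 0.10130102  0.51990458 -0.11483304]
max 0.65 end [ 0.466  -0.3     0.1232] -11.16
0, 0, 0.65, 0, 0, 0, 0.65, 0, 0, 0, 0.65, 0, 0, 0, 0.65, 0, 0, 0, 0.65, 0, -0.05, -0.05, 0.6, -0.05
```

Emit:
apply_moves --deltas '[0, 0, 0.65, 0, 0, 0, 0.65, 0, 0, 0, 0.65, 0, 0, 0, 0.65, 0, 0, 0, 0.65, 0, -0.05, 0, 0.6, 0, 0, 0, 0, 0]'

```text
time: 8.1
position: [0.4643, -0.2991, 0.1218]
eef_rot: [-179.9, 0.1, -11.2]
wrist_force: [0.3, -0.6, -0.2]
grip_width: 0.0854
grasp_force: 0.0
```

Emit:
apply_moves --deltas '[0, 0, 0, 0, 0, 0, 0, 0, 0, 0, 0, 0, 0, 0, 0, 0, 0, 0, 0, 0, 0, 0, 0, 0]' --claw 0.45

```text
time: 8.85
position: [0.4661, -0.3004, 0.1245]
eef_rot: [180.0, -0.1, -11.2]
wrist_force: [-0.1, 0.4, 5.9]
grip_width: 0.0482
grasp_force: 62.4
```

Emit:
apply_moves --deltas '[0, 0, -0.3, 0, 0, 0, -0.6, 0, 0, 0, -0.8, 0, 0, 0, -0.8, 0, 0, 0, -0.8, 0, 0, 0, -0.8, 0, 0, 0, -0.8, 0, 0, 0, -0.8, 0, 0, 0, -0.3, 0]'

```text
time: 9.98
position: [0.4659, -0.3003, 0.245]
eef_rot: [179.9, -0.1, -11.2]
wrist_force: [-0.4, -0.0, -2.1]
grip_width: 0.0482
grasp_force: 62.2
```

```bash
python3 -c "
from plan import *
P=[]
for i in range(3):
    s=robot.observe(); P.append(np.r_[s['position'],s['eef_rot'][2],s['wrist_force']])
print(np.round(P,4),s['grip_width'])
plan([(.502,-.048,.240,5.9,16),(.502,-.048,.24,5.9,1)])"
```

```text
[[  0.4659  -0.3003   0.245  -11.1727  -0.4195  -0.0134  -2.0883]
 [  0.4659  -0.3003   0.245  -11.1727  -0.4195  -0.0134  -2.0883]
 [  0.4659  -0.3003   0.245  -11.1727  -0.4195  -0.0134  -2.0883]] 0.048241239402336905
max 0.8 end [ 0.5019 -0.0479  0.24  ] 5.83
-0.05, -0.8, 0, -0.25, -0.05, -0.8, 0, -0.25, 0, -0.8, 0, -0.25, 0, -0.8, 0, -0.25, 0, -0.8, 0, -0.25, 0.05, -0.8, 0, -0.25, 0.05, -0.8, 0, -0.3, 0.05, -0.8, 0.05, -0.25, 0.05, -0.8, 0, -0.3, 0.1, -0.8, 0.05, -0.25, 0.1, -0.8, 0, -0.3, 0.1, -0.75, 0.05, -0.25
0.15, -0.8, 0, -0.3, 0.15, -0.75, 0.05, -0.25, 0.15, -0.8, 0, -0.3, 0.2, -0.75, 0.05, -0.25, 0, 0, 0, 0
```

Emit:
apply_moves --deltas '[-0.05, -0.8, 0, -0.25, -0.05, -0.8, 0, -0.25, 0, -0.8, 0, -0.25, 0, -0.8, 0, -0.25, 0, -0.8, 0, -0.25, 0.05, -0.8, 0, -0.25, 0.05, -0.8, 0, -0.3, 0.05, -0.8, 0.05, -0.25, 0.05, -0.8, 0, -0.3, 0.1, -0.8, 0.05, -0.25, 0.1, -0.8, 0, -0.3, 0.1, -0.75, 0.05, -0.25]'

```text
time: 11.48
position: [0.4919, -0.1091, 0.2403]
eef_rot: [180.0, -0.0, 1.5]
wrist_force: [0.0, 0.2, -1.9]
grip_width: 0.0483
grasp_force: 62.3
```

Emit:
apply_moves --deltas '[0.15, -0.8, 0, -0.3, 0.15, -0.75, 0.05, -0.25, 0.15, -0.8, 0, -0.3, 0.2, -0.75, 0.05, -0.25, 0, 0, 0, 0, 0, 0, 0, 0]'

```text
time: 12.22
position: [0.5013, -0.0476, 0.2383]
eef_rot: [180.0, 0.0, 5.8]
wrist_force: [-0.2, 0.6, -1.6]
grip_width: 0.0482
grasp_force: 62.4
```

```bash
cat > f1.py <<'E'
from fit import *
np.set_printoptions(precision=2,suppress=True)
s=robot.observe(); print(s['time'],np.array(s['position'])*1000,s['eef_rot'],s['wrist_force'])
def slab(p): # held: z of bottom given by x[3]
    return np.minimum(box(p,(-4,-64,0),(4,64,74)),box(p,(-4,-25,74),(4,25,100))),(p[:,2]>78)|(p[:,2]<-3)
ims=[]
for cam in('top','scene'):
    p,d=robot.snapshot(cam); ims.append(p); W=cloud(cam,d).copy()
    P=W.reshape(-1,3); P=P[~np.isnan(P[:,0])]
    L=local(P,(502,-48,np.radians(5.9)),0); k=(abs(L[:,0])<25)&(abs(L[:,1])<85)&(L[:,2]>142)&(L[:,2]<236); Q=P[k]
    from scipy.optimize import minimize
    f=lambda x:(lambda r:np.where(r[1],0,1-np.exp(-(r[0]/3)**2)).sum()/max((~r[1]).sum(),1))(slab(local(Q,x,x[3])))
    b=min((minimize(f,y,method='Nelder-Mead',options=dict(initial_simplex=np.vstack([y]+[y+e for e in np.diag([5,5,.06,5])]),xatol=1e-3,fatol=1e-7,maxiter=800)) for y in [np.array([502+a,-48+c,.103,155.]) for a in(-4,0,4) for c in(-4,4)]),key=lambda r:r.fun)
    print(cam,'gate',b.x[:2],np.degrees(b.x[2]),b.x[3],b.fun,len(Q))
    cv2.imwrite(f'pics/{cam}1.png',p[:,:,::-1])
c=[cv2.resize(ims[0][165:265,280:400],None,fx=4,fy=4,interpolation=2),cv2.resize(ims[1][150:270,290:400],None,fx=400/120,fy=400/120,interpolation=2)]
h=min(x.shape[0] for x in c); cv2.imwrite('pics/c1.png',np.hstack([x[:h] for x in c])[:,:780,::-1])
E
python3 f1.py
```

```text
12.225 [501.34 -47.58 238.27] [179.97   0.01   5.85] [-0.23  0.58 -1.63]
top gate [500.88 -35.26] 5.616416905603782 149.6002569245541 0.044767523185411905 129
scene gate [501.7  -46.73] 5.879827602876198 152.09707330330264 0.12430610862673046 953
```

View pics/c1.png

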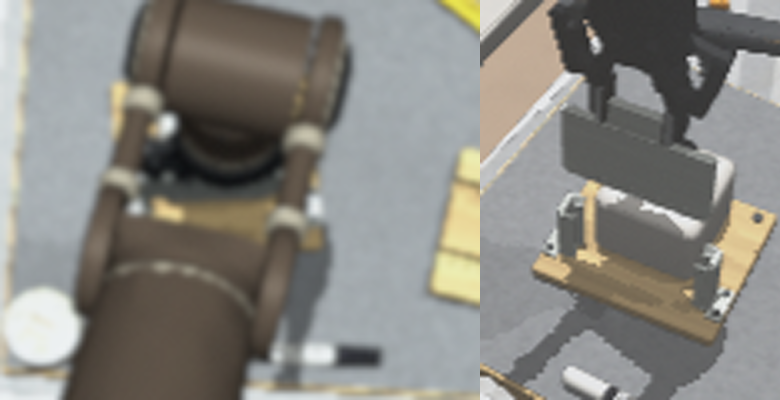

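Right crop: the plate hangs level above the slot, in front of the jar, with the channels at about (570,230) and (708,280). It needs about +5.6 mm along x and about -1 mm along y. I move it across and lower it to just above the channel mouths.

Emit:
apply_moves --deltas '[0.15, 0.05, 0.5, 0, 0.15, 0, 0.5, 0, 0, 0, 0.5, 0, 0, 0, 0.4, 0, 0, 0, 0, 0, 0, 0, 0, 0]'

```text
time: 13.08
position: [0.5075, -0.0479, 0.2004]
eef_rot: [180.0, -0.0, 5.8]
wrist_force: [0.3, 0.0, -2.0]
grip_width: 0.0484
grasp_force: 62.3
```

```bash
cat > f2.py <<'E'
from fit import *
np.set_printoptions(precision=2,suppress=True)
s=robot.observe(); print(s['time'],np.array(s['position'])*1000,s['eef_rot'],s['wrist_force'])
p,d=robot.snapshot('scene'); W=cloud('scene',d)
D0=np.load('scene0.npz')['d']; W0=cloud('scene',D0)
import sys
x=(507.3,-47.7,np.radians(5.8))
L=local(W.reshape(-1,3),x).reshape(W.shape); L0=local(W0.reshape(-1,3),x).reshape(W.shape)
# front-face extents of plate and of channels, row-wise, same camera
def ends(L,z0,z1,xr,half):
    k=(L[...,2]>z0)&(L[...,2]<z1)&(L[...,0]>xr[0])&(L[...,0]<xr[1])&(abs(L[...,1])<half)
    a=[]
    for r in range(400):
        y=L[r][k[r]][:,1]
        if len(y)>3:a.append((y.min(),y.max()))
    return np.median(L[k],0),np.percentile(L[k],[2,98],axis=0),np.median(a,0)
print('plate',ends(L,90,140,(-15,15),90))
for sg in(1,-1):
    k=(L0[...,2]>20)&(L0[...,2]<68)&(L0[...,0]>-25)&(L0[...,0]<5)&(L0[...,1]*sg>45)&(L0[...,1]*sg<85)
    Q=L0[k]; print('chan',sg,len(Q),np.median(Q,0)); print(np.histogram(Q[:,0],np.arange(-20,6,2))[0],np.histogram(Q[:,1]*sg,np.arange(45,86,2))[0])
cv2.imwrite('pics/c2.png',cv2.resize(p[150:270,290:400],None,fx=5,fy=5,interpolation=2)[:,:,::-1])
E
python3 f2.py
```

```text
13.075 [507.55 -47.86 200.42] [179.99  -0.02   5.83] [ 0.3   0.   -2.01]
plate (array([ -3.22,  -2.67, 115.54]), array([[ -5.98, -62.5 ,  90.81],
       [ -0.45,  61.21, 138.53]]), array([-48.02,  45.25]))
chan 1 79 [-9.75 60.71 45.32]
[ 0  0  1  8 24 23  4  1  0  1  1  7] [ 0  0  0  1  9 12 10 10  7  8  9  7  5  0  1  0  0  0  0  0]
chan -1 78 [ -9.86 -65.22  48.4 ]
[ 0  0  1  9 28 18  1  4  5  1  3  4] [ 0  0  0  0  0  3 11  7  9  9  5  8  7 19  0  0  0  0  0  0]
```

View pics/c2.png

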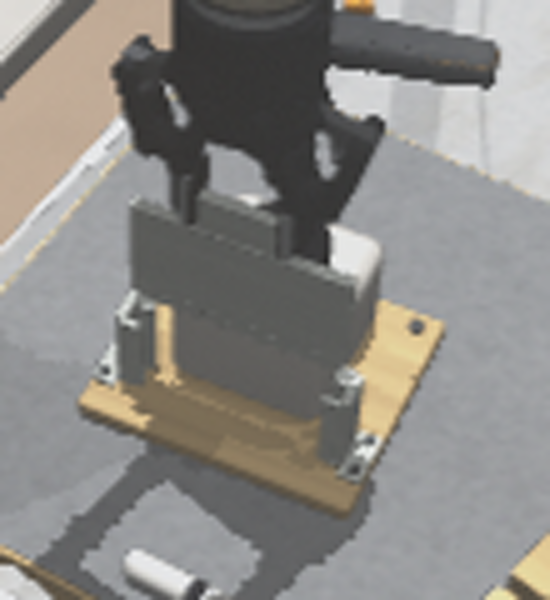

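The plate sits just above the channels (channel tops at (125,300) and (345,380)), roughly 0.6 mm too far to +y. I nudge it and start lowering slowly.

Emit:
apply_moves --deltas '[-0.02, 0.03, 0.2, 0, 0, 0, 0.2, 0, 0, 0, 0.2, 0, 0, 0, 0.2, 0, 0, 0, 0.15, 0, 0, 0, 0, 0]'

```text
time: 13.88
position: [0.5068, -0.0484, 0.1809]
eef_rot: [-180.0, 0.0, 5.8]
wrist_force: [0.1, -0.5, -1.5]
grip_width: 0.0486
grasp_force: 62.4
```

Emit:
apply_moves --deltas '[0, 0, 0.2, 0, 0, 0, 0.2, 0, 0, 0, 0.2, 0, 0, 0, 0.2, 0, 0, 0, 0, 0]'

```text
time: 14.5
position: [0.5066, -0.0484, 0.1647]
eef_rot: [-180.0, 0.1, 5.8]
wrist_force: [-0.5, 0.5, -1.5]
grip_width: 0.0484
grasp_force: 62.4
```

Emit:
apply_moves --deltas '[0, 0, 0.25, 0, 0, 0, 0.25, 0, 0, 0, 0.25, 0, 0, 0, 0.25, 0, 0, 0, 0.25, 0, 0, 0, 0.25, 0, 0, 0, 0, 0]'

```text
time: 15.38
position: [0.5066, -0.0484, 0.1347]
eef_rot: [-180.0, 0.1, 5.8]
wrist_force: [-0.1, -0.1, -1.8]
grip_width: 0.0485
grasp_force: 62.4
```

Emit:
apply_moves --deltas '[0, 0, 0.1, 0, 0, 0, 0.1, 0, 0, 0, 0.1, 0, 0, 0, 0, 0]'

```text
time: 15.88
position: [0.5069, -0.0485, 0.1291]
eef_rot: [-180.0, 0.0, 5.8]
wrist_force: [0.8, 0.1, -1.9]
grip_width: 0.0485
grasp_force: 62.4
```

Emit:
apply_moves --deltas '[0, 0, 0.05, 0, 0, 0, 0.05, 0, 0, 0, 0, 0]'

```text
time: 16.25
position: [0.5077, -0.0485, 0.1285]
eef_rot: [180.0, -0.1, 5.8]
wrist_force: [-1.6, 0.4, 5.5]
grip_width: 0.0485
grasp_force: 63.0
```

Emit:
apply_moves --deltas '[0, 0, 0, 0, 0, 0, 0, 0, 0, 0, 0, 0, 0, 0, 0, 0]' --claw 0.9

```text
time: 16.75
position: [0.507, -0.0485, 0.1271]
eef_rot: [180.0, 0.0, 5.8]
wrist_force: [0.1, -0.1, 0.3]
grip_width: 0.0768
grasp_force: 0.0
```

Emit:
apply_moves --deltas '[0, 0, -0.3, 0, 0, 0, -0.6, 0, 0, 0, -0.8, 0, 0, 0, -0.8, 0, 0, 0, 0, 0, 0, 0, 0, 0]'

```text
time: 17.5
position: [0.5069, -0.0485, 0.1774]
eef_rot: [180.0, -0.0, 5.8]
wrist_force: [0.3, -0.7, -0.5]
grip_width: 0.0767
grasp_force: 0.0
```

```bash
cat > f3.py <<'E'
from fit import *
np.set_printoptions(precision=2,suppress=True)
s=robot.observe(); print(s['time'],np.array(s['position'])*1000,s['eef_rot'],s['wrist_force'])
p,d=robot.snapshot('scene'); W=cloud('scene',d)
L=local(W.reshape(-1,3),(507,-48.3,np.radians(5.8)))
k=(abs(L[:,0])<12)&(abs(L[:,1])<24)&(L[:,2]>90)&(L[:,2]<125); print('tab z hi',np.percentile(L[k],[50,90,98],axis=0),k.sum())
k=(abs(L[:,0])<9)&(abs(L[:,1])>30)&(abs(L[:,1])<62)&(L[:,2]>74)&(L[:,2]<100); print('shoulder',np.percentile(L[k],[50,90,98],axis=0),k.sum())
L=local(W.reshape(-1,3),(561,-42,np.radians(5.8)))
k=(np.hypot(L[:,0],L[:,1])<34)&(L[:,2]>100)&(L[:,2]<115); Q=W.reshape(-1,3)[k]*1000
print('lid top',k.sum()); 
if k.sum()>20: c,r=cv2.minEnclosingCircle(Q[:,:2].astype(np.float32)); print(c,r,Q.mean(0))
cv2.imwrite('pics/c3.png',cv2.resize(p[150:270,290:400],None,fx=5,fy=5,interpolation=2)[:,:,::-1])
W0=cloud('scene',np.load('scene0.npz')['d']);L=local(W0.reshape(-1,3),(561,-42,np.radians(5.8)))
for cam in('top','scene'):
    W0=cloud(cam,np.load(cam+'0.npz')['d']);L=local(W0.reshape(-1,3),(561,-42,np.radians(5.8)))
    k=(np.hypot(L[:,0],L[:,1])<38)&(L[:,2]>102)&(L[:,2]<115); Q=W0.reshape(-1,3)[k]*1000
    c,r=cv2.minEnclosingCircle(Q[:,:2].astype(np.float32)); print(cam,'lid0',c,r,Q.mean(0))
E
python3 f3.py
```

```text
17.5 [506.87 -48.47 177.38] [180.    -0.     5.83] [ 0.27 -0.67 -0.51]
tab z hi [[ -2.61  -0.57 105.75]
 [  2.47  20.27 111.71]
 [  3.72  23.15 113.07]] 120
shoulder [[ -2.44 -30.8   83.87]
 [  2.44  55.94  87.32]
 [  4.2   60.73  87.89]] 110
lid top 175
(559.2003173828125, -41.63096237182617) 27.790964126586914 [552.04 -39.08 136.71]
top lid0 (560.9905395507812, -41.34249496459961) 27.69965171813965 [560.55 -41.13 138.16]
scene lid0 (561.0755615234375, -43.86424255371094) 29.19610595703125 [558.96 -43.74 136.56]
```

View pics/c3.png

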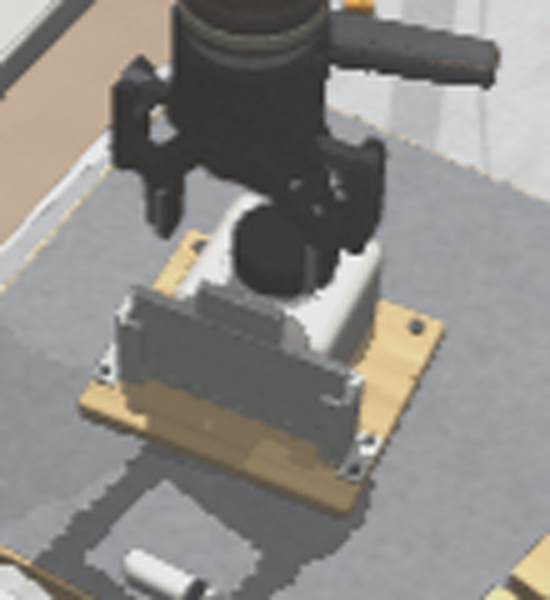

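The plate is home: tab top about 112 mm above the board, shoulders about 86. The lid is at (285,255) in the crop and the jar stands behind the plate. Now over the lid and down.

Emit:
apply_moves --deltas '[0.5, 0, -0.1, 0, 0.7, 0, 0, 0, 0.8, -0.03, 0, 0, 0.7, 0, 0.2, 0, 0, 0, 0.6, 0, 0, 0, 0.6, 0, 0, 0, 0.6, 0, 0, 0, 0.5, 0, 0, 0, 0.25, 0, 0, 0, 0, 0]'

```text
time: 18.8
position: [0.5603, -0.0424, 0.1239]
eef_rot: [-180.0, 0.0, 5.8]
wrist_force: [1.0, 0.8, 0.4]
grip_width: 0.0768
grasp_force: 0.0
```

Emit:
apply_moves --deltas '[0, 0, 0, 0, 0, 0, 0, 0, 0, 0, 0, 0, 0, 0, 0, 0, 0, 0, 0, 0]' --claw 0.45

```text
time: 19.42
position: [0.5614, -0.0428, 0.1255]
eef_rot: [180.0, -0.1, 5.8]
wrist_force: [-2.6, -1.5, 5.1]
grip_width: 0.0546
grasp_force: 62.8
```

Emit:
apply_moves --deltas '[0, 0, -0.02, -0.5, 0, 0, -0.01, -1, 0, 0, -0.01, -1, 0, 0, -0.01, -1, 0, 0, -0.01, -1, 0, 0, -0.01, -1, 0, 0, -0.01, -1, 0, 0, -0.01, -1]'

```text
time: 20.42
position: [0.5613, -0.0426, 0.1263]
eef_rot: [179.9, -0.1, 36.0]
wrist_force: [0.2, -0.6, 2.4]
grip_width: 0.0547
grasp_force: 63.4
```

```bash
python3 -c "
from h import *
s=robot.observe();print(s['time'],s['position'],s['eef_rot'],s['wrist_force'],s['moment'],s['joint_positions'][5])"
```

```text
20.425 [ 0.56127608 -0.04257612  0.1262848 ] [ 1.79946298e+02 -6.23781667e-02  3.59516648e+01] [ 0.15875631 -0.58797646  2.36797712] [-0.17617943  0.04897179 -0.26008734] 45.27094461656867
```

Emit:
apply_moves --deltas '[0, 0, -0.01, -1, 0, 0, -0.01, -1, 0, 0, -0.01, -1, 0, 0, -0.01, -1, 0, 0, -0.01, -1, 0, 0, -0.01, -1, 0, 0, -0.01, -1, 0, 0, -0.01, -1]'

```text
time: 21.42
position: [0.5613, -0.0424, 0.1278]
eef_rot: [179.9, -0.0, 68.0]
wrist_force: [-0.2, 0.2, 0.8]
grip_width: 0.0549
grasp_force: 63.3
```

```bash
python3 -c "
from h import *
s=robot.observe();print(s['time'],s['position'],s['eef_rot'],s['wrist_force'],s['moment'],s['joint_positions'][5])"
```

```text
21.425 [ 0.5613381  -0.04244545  0.12778843] [ 1.79905145e+02 -3.22100334e-02  6.79971701e+01] [-0.22175417  0.2447686   0.75997995] [-0.07788709 -0.11157424 -0.01608281] 13.234704734808759
```

Emit:
apply_moves --deltas '[0, 0, -0.02, -1, 0, 0, -0.02, -1, 0, 0, -0.02, -1, 0, 0, -0.02, -1, 0, 0, -0.02, -1, 0, 0, 0, 0]'

```text
time: 22.18
position: [0.5614, -0.0424, 0.1295]
eef_rot: [179.9, -0.0, 87.8]
wrist_force: [2.7, -0.3, -0.6]
grip_width: 0.0547
grasp_force: 63.2
```

```bash
cat > f4.py <<'E'
from fit import *
np.set_printoptions(precision=3,suppress=True)
s=robot.observe();print(s['time'],s['position'],s['eef_rot'],s['wrist_force'],s['moment'],s['joint_positions'][5])
p,d=robot.snapshot('scene'); W=cloud('scene',d); L=local(W.reshape(-1,3),(561,-42,np.radians(5.8)))
k=(np.hypot(L[:,0],L[:,1])<27)&(L[:,2]>88)&(L[:,2]<135); print(k.sum(),np.percentile(L[k],[10,50,90],axis=0))
# jar yaw from its top face
def jarm(p): return box(p,(-48,-48,12),(48,48,82)),(p[:,2]>86)|(p[:,2]<16)|(p[:,0]<-44.5)&(p[:,2]<70)
P=W.reshape(-1,3);k=(abs(L[:,0])<56)&(abs(L[:,1])<56)&(L[:,2]>72)&(L[:,2]<84)&(L[:,0]>-47)
for X,n in((P[k],'now'),):
    print('jar',fit(X,jarm,(561,-42,np.radians(9)),(70,70)))
h=cv2.resize(p[120:260,290:410],None,fx=4.2,fy=4.2,interpolation=2); import sys
cv2.imwrite('pics/%s.png'%sys.argv[1],h[:,:,::-1])
E
python3 f4.py c4
```

```text
22.175 [ 0.561 -0.042  0.129] [179.895  -0.006  87.805] [ 2.668 -0.306 -0.634] [-0.102 -0.362 -0.001] -6.575097239322062
163 [[-19.117 -23.455 100.965]
 [ -1.055 -11.073 110.4  ]
 [ 21.606   0.278 113.289]]
jar [563.6  -38.42  13.39  -1.07   0.24 357.  ]
```

View pics/c4.png

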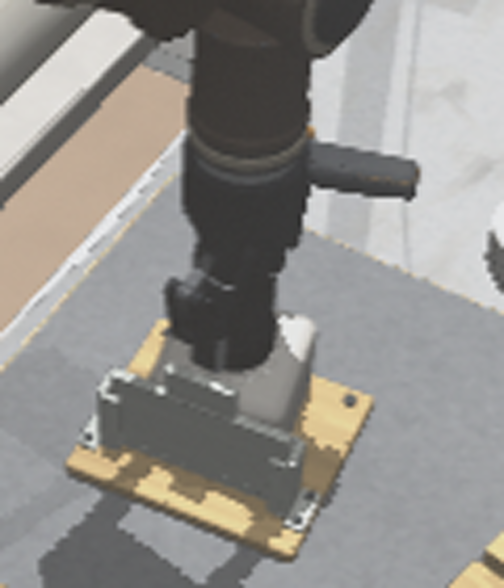

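Picture: fingers on the lid at about (235,340), the plate still in its channels. The jar has turned about 7° until it met the plate, and the turning moment has dropped to zero. One small extra turn, then a careful test lift.

Emit:
apply_moves --deltas '[0, 0, 0, -0.8, 0, 0, -0.05, 0, 0, 0, -0.05, 0, 0, 0, -0.05, 0, 0, 0, 0, 0]'

```text
time: 22.85
position: [0.5605, -0.0424, 0.1326]
eef_rot: [-180.0, -0.0, 91.0]
wrist_force: [2.1, -1.3, -2.0]
grip_width: 0.0544
grasp_force: 63.7
```

Emit:
apply_moves --deltas '[0, 0, -0.1, 0, 0, 0, -0.15, 0, 0, 0, -0.15, 0, 0, 0, -0.15, 0, 0, 0, -0.15, 0, 0, 0, -0.15, 0, 0, 0, -0.15, 0, 0, 0, -0.15, 0, 0, 0, 0, 0, 0, 0, 0, 0]'

```text
time: 24.1
position: [0.5607, -0.0424, 0.1556]
eef_rot: [-180.0, -0.0, 91.0]
wrist_force: [-0.3, 0.2, 0.1]
grip_width: 0.0545
grasp_force: 63.9
```

```bash
python3 f4.py c5; python3 -c "
import cv2;from h import *
p,d=robot.snapshot('scene')
W=cloud('scene',d).reshape(-1,3)*1000
for l in('lid','mouth','lid_mark','jar'):
    print(l,[(round(r['score'],2),np.round(r['uv'])) for r in robot.spot_point('scene',l)[:2]])
for r in robot.regions_of('scene','lid')[:2]:
    w=W[r['mask'].ravel()]; print(r['score'],r['extent'],np.nanmedian(w,0),np.nanpercentile(w,[5,95],axis=0))
"
```

```text
24.1 [ 0.561 -0.042  0.156] [-179.996   -0.002   91.026] [-0.309  0.206  0.053] [ 0.011  0.034 -0.04 ] -9.789763192930977
113 [[-23.753 -24.125  92.257]
 [-17.135 -14.167  98.594]
 [ -1.397   6.394 130.024]]
jar [564.56 -40.43   7.18  -0.85   0.21 387.  ]
lid [(0.67, array([213., 215.])), (0.44, array([345., 195.]))]
mouth []
lid_mark [(0.73, array([341., 187.])), (0.48, array([212., 205.]))]
jar [(0.81, array([344., 218.])), (0.61, array([344., 198.]))]
0.75 [344.5, 183.5, 353.5, 203.8] [554.51944675 -56.68593182 166.23162021] [[536.26027445 -68.01459633 150.83972025]
 [578.26894103 -43.55639806 169.64886952]]
0.57 [201.3, 206.8, 219.9, 227.6] [378.55008662 317.76483888  19.70267648] [[356.7155943  297.92739719   3.16611376]
 [403.32574896 345.2489123   23.26296102]]
```

View pics/c5.png

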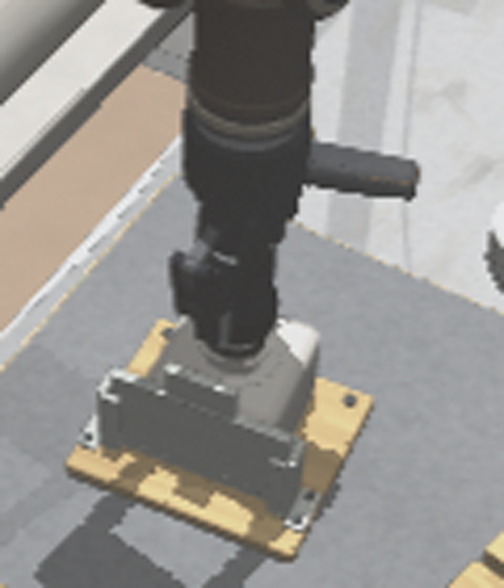

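The neck and ring are visible below the lid at about (235,355). The lid is held level about 15 mm above the ring, with the plate home and the jar standing. Handing in.

```bash
python3 -c "
from bench import robot
print(robot.close_job())"
```

```text
the job is handed in; nothing more can be done
None
```

I handed the job in at about 24 s of the 56 s allowed. The wide plate is home in the jig and let go, and the unscrewed lid is held level about 15 mm above the jar's mouth. No verdict came back from the judging.

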